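Fit the matching disc on the bench lap

TASK

Fit the bench lap with the lapping disc that belongs to it, the one with as many holes as the machine has studs. Turn the disc until every stud stands in a hole, lower it without dropping it until it lies flat on the drive plate, and let go. Leave the other disc where it lies.

Things in the scene. Friction and masses are not known exactly. Their poses are not given: they have to be found in the camera images.
- lap_seat (a point): Bench lap, fixed: round grey housing 122 mm across, small black knob on its side; on top a dark drive plate 100 mm across with three steel studs. Point: centre of the plate's top face, 40 mm above the bench; x points at one stud, z up. Studs: 120 degrees apart on a circle of 35 mm radius, 7 mm thick, 14 mm high, top 5 mm tapered.
- disc_three_mid (a point): Loose steel disc with three holes, 110 mm across, 8 mm thick, 0.3 kg. Holes 27 mm wide, 120 degrees apart, 35 mm from the axis. On its centre an upright dark grip bar, 34 mm long, 14 mm thick, top 52 mm above the underside; grip its upper half, clear of the studs. Point: on the axis, 26 mm above the underside; x points at one hole and along the bar, y across it, z up.
- disc_four_mid (a point): The other loose steel disc: same size and grip bar, but four smaller holes, 19 mm wide, 90 degrees apart, that do not fit the studs. Point and axes as on the first disc.

How it is judged:
By the outcome, as a careful person would: the job done as asked, in the order asked, and still so for the second after the job is handed in, with the robot touching nothing.
It also fails if it takes over 38 s, if anything falls off the work surface, if the arm or the gripper's body presses on something with over 40 N, if the wrist force passes 120 N, or if a joint passes its speed limit or range.

ROBOT

A 7-joint arm with a two-finger parallel gripper is mounted at the origin on a cart in front of the work surface, level with it; the furniture and walls round the work are solid. World frame = base frame: x ahead of the robot, y to its left, z up, the work surface at z = 0. Lengths are in mm, angles in degrees, forces in N, time in s.
With the tool pointing down it reaches from about 425 to 875 mm from the base axis. Payload 8.4 kg.
Tool frame: the origin (TCP) lies at the very end of the fingers, on their centre line; the grasp point (between the pads) lies 19 mm behind it; z points along the fingers, y is the line along which they close (so a half turn about z gives the same grasp; the last joint's range is limited). The gripper opens to 85 mm and grips with 20 to 120 N. Pads are 22 mm wide; open, the fingers measure 114 mm over their backs; the gripper's body (76 mm by 85 mm) begins 54 mm behind the grasp point. The pads swing forward as they close: fully open they stand 13 mm farther back than shut.
Start: joints at [-79.939, 19.091, 2.286, 83.961, -0.768, 76.965, -3.352], TCP at [176.382, 625.581, 205.608] pointing down, gripper open.
Joint ranges: [-147.57, 147.57], [-21.85, 119.76], [-74.77, 79.35], [14.55, 137.4], [-85.83, 265.84], [4.83, 119.75], [-152.11, 152.11]. Speed limits (degrees/s): [127.2, 127.2, 159.86, 159.86, 180, 180, 180].

INTERFACE

Orientations are given as [roll, pitch, yaw] about the fixed x, y, z axes, in that order (R = Rz(yaw) Ry(pitch) Rx(roll)).
In Python, from station import robot gives the robot as it stands. The module is installed in compiled form; this text tells all that it offers.
- The arm moves only by the tool move_arm, never from a script. Its argument "motion" is a list of rows, each a list of 5 numbers: the closure in counts, from 0 (fully open) to 255 (shut), then the shift along the tool's x, y, z in units of 30 mm (1.0 is 30 mm), then the turn about the tool's z in units of 10 degrees (1.0 is 10 degrees). A call has 1 to 8 rows; each row shifts and turns the commanded pose from where the row before left it, along the tool's axes as they then stand; what a row does not reach is not made up. A row lasts 1/8 s, in which the tool goes at most 62.5 mm and 10.7 degrees, less where a joint would pass 70% of its speed; a pose out of reach is approached as far as the arm can. A call is refused whole if a number of a shift passes 1 or a number of a turn 1, either way. A call with a gripper value outside its range is refused whole. The fingers move at their own pace and stop on an object; "squeeze" is the grip in N (left out, the last holds). Time passes only in rows, so rows that do not move let the fingers close. It gives the time, the measured TCP pose, the force, the opening and the grip force at its end, in the units of the state.
- robot.read_state(): the state, without advancing time (a new reading comes with each control period).
- robot.grab_frame(name): name is "scene" or "top" or "wrist"; returns the picture (420x560x3 uint8, red, green, blue); there is no depth.
- robot.camera_params(name): a dict with "fx", "fy", "cx", "cy" (pixels), "R" (3x3) and "t" (3): a world point X has camera coordinates R X + t. Camera axes: x right, y down, z forward; pixel columns grow to the right and rows downward; lengths in mm; the calibration is good to about 2 mm. The wrist camera is an equidistant fisheye: a pixel r from the principal point sees the ray r / f radians off the axis. A picture is of the moment at which its call begins: read the wrist's pose just before it. camera_params takes no time and is no camera call; for the wrist camera it gives the pose at the moment of the call.
- robot.job_done(): hands the job in; it is judged then, once.
The state is a dict: "t": time; "joints": joint angles; "dq": joint speeds; "effort": joint torques, N m; "eef_pos": TCP position; "ee_rot": TCP orientation; "ft_force": force on the tool from outside, world axes, zero at the start; "torque": the same for the moment, N m; "grip_width": finger opening in mm; "finger_force": force on a finger pad.
Only numpy, scipy, OpenCV 4.12 (cv2) and the standard library are available. Lean on these libraries where they do the work, as an engineer would, in place of code of your own. Each camera call takes 0.05 s, during which the arm holds its last target. There are 200 camera calls.

## Working session

There is one attempt and no reset: what is moved stays moved. The work goes in short steps, Python scripts to look and compute and a tool call to move; the robot and the scene stay as the last step left them, time stands still between calls to the robot, and variables do not carry over. Pictures are saved under pics/ and viewed, at most 13 in all, crops included, and the job is handed in when it is done.

Besides the shell and the picture viewer there is one more tool, called in YAML: its name, and indented under it one key for each argument. move_arm: Moves the arm, as the interface text tells. Its arguments: {"type":"object","properties":{"motion":{"type":"array","items":{"type":"array","items":{"type":"number"}}},"squeeze":{"type":"number"}},"required":["motion"]}

```bash
mkdir -p pics; python3 - <<'E'
from station import robot
import cv2, numpy as np
s=robot.read_state(); print(s['t'],s['eef_pos'],s['ee_rot'])
for n in ('top','scene'):
    im=robot.grab_frame(n); cv2.imwrite(f'pics/{n}0.png',im[:,:,::-1])
    p=robot.camera_params(n); print(n,{k:np.round(v,3).tolist() for k,v in p.items()})
E
```

```text
0.0 [176.26558243 625.12669491 204.73249536] [-1.79907576e+02  6.63142546e-03  1.64255042e+02]
top {'fx': 389.739, 'fy': 389.739, 'cx': 282.682, 'cy': 203.574, 'R': [[0.022, -1.0, -0.011], [-0.99, -0.02, -0.143], [0.142, 0.014, -0.99]], 't': [-22.919, 558.706, 845.973]}
scene {'fx': 465.04, 'fy': 465.04, 'cx': 287.359, 'cy': 215.704, 'R': [[0.772, -0.635, 0.012], [-0.463, -0.575, -0.675], [0.435, 0.515, -0.738]], 't': [-415.708, 279.534, 697.133]}
```

View pics/top0.png

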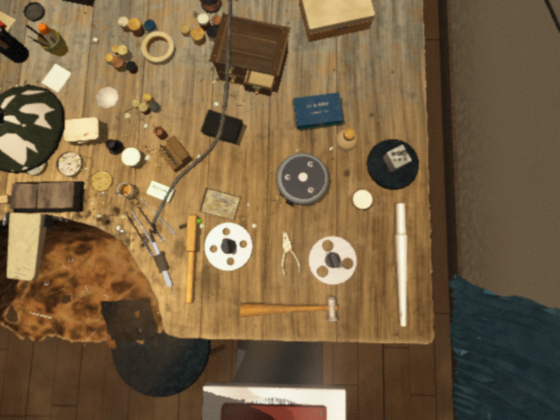

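View pics/scene0.png

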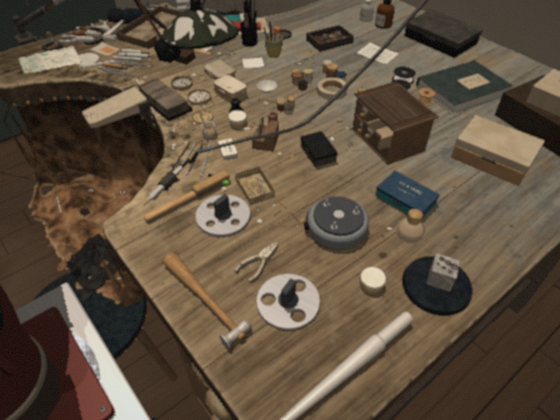

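Top view: discs at about (228,246) and (333,260), lap at (303,178). The right disc seems to have three holes; I'll zoom in.

```bash
cat > h.py <<'E'
import numpy as np, cv2
from station import robot
def back(p,u,v,z):
    R=np.array(p['R']);t=np.array(p['t']);d=R.T@np.array([(u-p['cx'])/p['fx'],(v-p['cy'])/p['fy'],1]);c=-R.T@t
    return c+d*(z-c[2])/d[2]
def proj(p,X):
    q=np.array(p['R'])@X+np.array(p['t']); return np.array([p['fx']*q[0]/q[2]+p['cx'],p['fy']*q[1]/q[2]+p['cy']])
def fproj(p,X):
    q=np.array(p['R'])@X+np.array(p['t']); r=np.hypot(q[0],q[1]); th=np.arctan2(r,q[2])
    return np.array([p['fx']*th*q[0]/r+p['cx'],p['fy']*th*q[1]/r+p['cy']])
def fback(p,u,v,z):
    a=np.array([(u-p['cx'])/p['fx'],(v-p['cy'])/p['fy']]); th=np.hypot(*a)
    R=np.array(p['R']);c=-R.T@np.array(p['t']);d=R.T@np.array([*(a/th*np.sin(th)),np.cos(th)])
    return c+d*(z-c[2])/d[2]
E
python3 - <<'E'
from h import *
im=cv2.imread('pics/top0.png'); c=im[145:295,195:365]
cv2.imwrite('pics/crop.png',cv2.resize(c,None,fx=4.0,fy=4.0,interpolation=cv2.INTER_CUBIC))
p=robot.camera_params('top')
print(back(p,228.5,246,8),back(p,333,260,8),back(p,303,178,40))
E
```

```text
[461.56998503 112.92915289   8.        ] [ 434.65259051 -129.54992294    8.        ] [619.23543725 -56.50283773  40.        ]
```

View pics/crop.png

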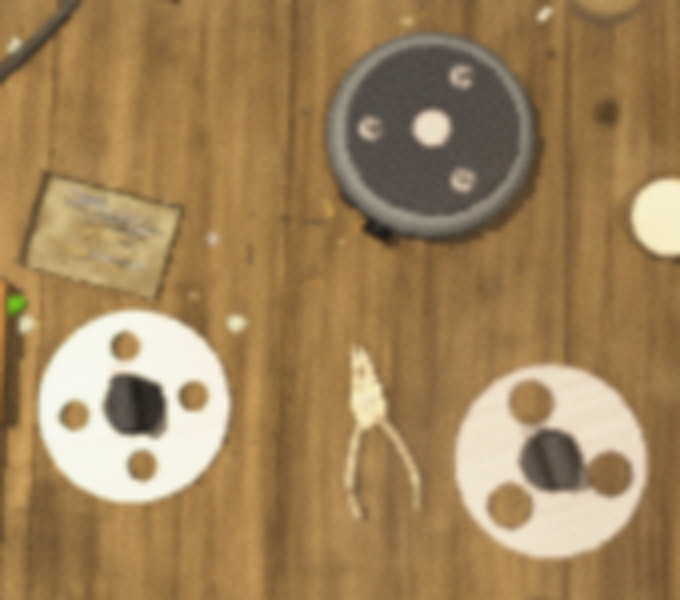

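The three-hole disc is the right one: centre at crop (551,461), holes at (531,402), (610,473), (510,506). Studs are at (461,77), (371,127), (462,179). Next, the angles.

```bash
python3 - <<'E'
from h import *
p=robot.camera_params('top')
f=lambda x,y,z: back(p,195+(x+.5)/4-.5,145+(y+.5)/4-.5,z)[:2]
def rep(P,z):
    P=np.array([f(*q,z) for q in P]); c=P.mean(0); d=P-c
    print(c,np.hypot(*d.T),np.degrees(np.arctan2(d[:,1],d[:,0])))
rep([(531,402),(610,473),(510,506)],8)
rep([(461,76),(371,127),(462,179)],54)
print(f(551,461,8),f(432,135,40), f(432,129,40))
E
```

```text
[ 435.37556814 -127.71726089] [34.98755634 34.93022869 35.13316071] [  18.8362592  -100.83373077  139.08209481]
[619.88155601 -54.69391068] [34.13116528 34.0478384  34.2707931 ] [ -28.70057193   90.94741986 -148.99700794]
[ 434.90644762 -128.11084383] [618.34176793 -55.65613392] [621.85112413 -55.60540615]
```

```bash
python3 - <<'E'
from h import *
t=robot.camera_params('top');s=robot.camera_params('scene')
for uv in [(410,30),(365,72),(330,102),(270,130),(205,151)]:
    print(uv)
    for z in (0,50,100,150,200,300):
        X=back(s,*uv,z); print('  ',X.round(),proj(t,X).round())
E
```

```text
(410, 30)
   [1400.  416.    0.] [ 131. -106.]
   [1311.  354.   50.] [145. -93.]
   [1223.  292.  100.] [161. -79.]
   [1134.  230.  150.] [179. -63.]
   [1046.  168.  200.] [200. -44.]
   [869.  44. 300.] [253.   4.]
(365, 72)
   [1096.  325.    0.] [157.  -3.]
   [1029.  269.   50.] [171.   9.]
   [962. 214. 100.] [187.  23.]
   [895. 158. 150.] [206.  38.]
   [828. 103. 200.] [227.  56.]
   [694.  -9. 300.] [281. 101.]
(330, 102)
   [913. 277.   0.] [171.  64.]
   [859. 225.  50.] [186.  75.]
   [805. 173. 100.] [202.  88.]
   [751. 120. 150.] [220. 103.]
   [697.  68. 200.] [242. 120.]
   [589. -36. 300.] [297. 163.]
(270, 130)
   [714. 281.   0.] [165. 141.]
   [674. 229.  50.] [179. 151.]
   [634. 176. 100.] [196. 164.]
   [594. 123. 150.] [216. 177.]
   [554.  71. 200.] [238. 193.]
   [474. -34. 300.] [294. 234.]
(205, 151)
   [545. 313.   0.] [147. 209.]
   [516. 258.  50.] [162. 219.]
   [488. 203. 100.] [180. 231.]
   [460. 149. 150.] [200. 244.]
   [432.  94. 200.] [223. 259.]
   [376. -16. 300.] [281. 297.]
```

```bash
python3 - <<'E'
import cv2
a=cv2.imread('pics/top0.png')[0:320,100:300]; b=cv2.imread('pics/scene0.png')[0:240,130:430]
a=cv2.resize(a,None,fx=1.8,fy=1.8,interpolation=2); b=cv2.resize(b,(430,344))
import numpy as np
o=np.zeros((576,790,3),'uint8'); o[:576,:360]=a; o[:344,360:790]=b
cv2.imwrite('pics/cord.png',o)
E
```

```text
(no output)
```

View pics/cord.png

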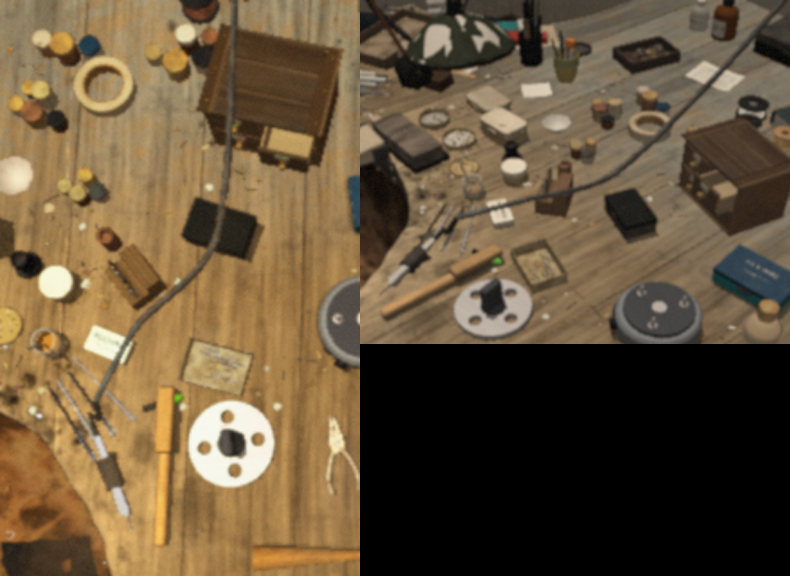

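The cord lies low near the robot, below about 60 mm at x<600, so I'll travel at z≈205 with a bend outward.

move_arm:
  motion:
    - [0, -0.96, -0.81, 0, 0]
    - [0, -0.96, -0.81, 0, 0]
    - [0, -0.96, -0.81, 0, 0]
    - [0, -0.96, -0.81, 0, 0]
    - [0, -0.96, -0.81, 0, 0]
    - [0, -0.96, -0.81, 0, 0]
    - [0, -0.96, -0.81, 0, 0]
    - [0, -0.96, -0.81, 0, 0]

```text
t: 1.1
eef_pos: [345.8, 374.7, 205.3]
ee_rot: [-180.0, -0.0, 164.2]
ft_force: [0.4, -0.0, 0.6]
grip_width: 85.7
finger_force: 0.0
```

move_arm:
  motion:
    - [0, -0.96, -0.81, 0, 0]
    - [0, -0.96, -0.81, 0, 0]
    - [0, -0.96, -0.81, 0, 0]
    - [0, -0.96, -0.81, 0, 0]
    - [0, -0.3, -1, 0, 0]
    - [0, -0.3, -1, 0, 0]
    - [0, -0.3, -1, 0, 0]
    - [0, -0.3, -1, 0, 0]

```text
t: 2.1
eef_pos: [431.7, 124.7, 205.4]
ee_rot: [-180.0, -0.0, 164.3]
ft_force: [0.8, -0.2, -0.0]
grip_width: 85.4
finger_force: 0.0
```

move_arm:
  motion:
    - [0, -0.3, -1, 0, 0]
    - [0, -0.3, -1, 0, 0]
    - [0, -0.3, -1, 0, 0]
    - [0, -0.3, -1, 0, 0]
    - [0, -0.3, -1, 0, 0]
    - [0, -0.3, -1, 0, 0]
    - [0, 0, 0, 0, 1]
    - [0, 0, 0, 0, 1]

```text
t: 3.1
eef_pos: [434.8, -62.4, 205.4]
ee_rot: [180.0, -0.0, 143.9]
ft_force: [-0.1, -0.3, 0.0]
grip_width: 85.5
finger_force: 0.0
```

move_arm:
  motion:
    - [0, 0, 0, 0, 1]
    - [0, 0, 0, 0, 1]
    - [0, 0, 0, 0, 1]
    - [0, 0, 0, 0, 1]
    - [0, 0, 0, 0, 1]
    - [0, 0, 0, 0, 1]
    - [0, 0, 0, 0, 1]
    - [0, 0, 0, 0, 1]

```text
t: 4.1
eef_pos: [434.8, -62.0, 205.4]
ee_rot: [-180.0, 0.0, 63.9]
ft_force: [-0.4, 0.0, -0.3]
grip_width: 85.2
finger_force: 0.0
```

move_arm:
  motion:
    - [0, 0, 0, 0, 1]
    - [0, 0, 0, 0, 1]
    - [0, 0, 0, 0, 1]
    - [0, 0, 0, 0, 1]
    - [0, 0, 0, 0, 0.5]
    - [0, 0, 0, 0, 0]

```text
t: 4.85
eef_pos: [434.8, -62.1, 205.4]
ee_rot: [-180.0, 0.0, 19.3]
ft_force: [-0.3, -0.3, -0.1]
grip_width: 85.4
finger_force: 0.0
```

```bash
python3 - <<'E'
from h import *
p=robot.camera_params('wrist'); im=robot.grab_frame('wrist')
np.savez('w1.npz',**p)
cv2.imwrite('pics/w1raw.png',im[:,:,::-1])
u=fproj(p,np.array([435,-128,8])); print(u, -np.array(p['R']).T@p['t'])
for k in range(6):
    a=np.radians(19+60*k); print(k,fproj(p,np.array([435+35*np.cos(a),-128+35*np.sin(a),8])).round(1))
cv2.imwrite('pics/w1.png',cv2.resize(im[:,:,::-1],(800,600)))
E
```

```text
[333.37188247 192.18465221] [514.10229183 -34.68073523 373.37358542]
0 [334.8 163. ]
1 [308.3 177.4]
2 [307.4 206.1]
3 [331.8 219.9]
4 [357.2 206.4]
5 [359.3 178.2]
```

View pics/w1.png

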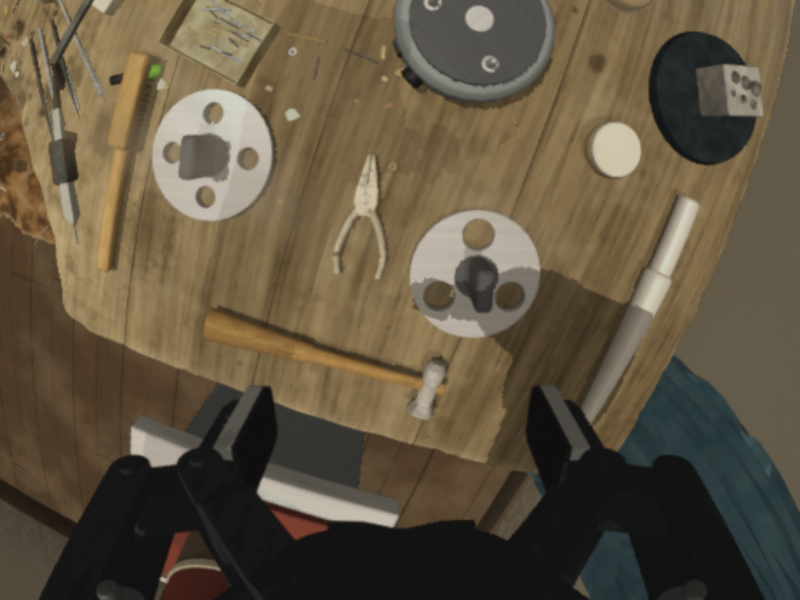

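The wrist view shows the three-hole disc at (475,273). Its holes are at (478,234), (438,295), (510,295), and the bar points along the top hole, so along tool x. I'll refine the numbers.

```bash
python3 - <<'E'
from h import *
p=dict(np.load('w1.npz')); s=robot.read_state()
k=420/600
P=np.array([fback(p,(x+.5)*k-.5,(y+.5)*k-.5,8)[:2] for x,y in [(478,234),(438,295),(510,295)]])
c=P.mean(0);d=P-c;print(c,np.hypot(*d.T),np.degrees(np.arctan2(d[:,1],d[:,0])))
for n,x,y,z in [('disc',475,273,8),('bartop',476,285,52)]: print(n,fback(p,x*k,y*k,z)[:2])
# better: disc outline
g=cv2.imread('pics/w1raw.png'); 
e=s['eef_pos'];y=np.radians(s['ee_rot'][2]);D=np.array([434.9,-128])-e[:2]
print(e,'tool dx,dy units',D@[np.cos(y),np.sin(y)]/30,D@[np.sin(y),-np.cos(y)]/30)
E
```

```text
[ 434.48414299 -127.51343706] [34.59709933 35.41397694 35.03443614] [  18.58468878  138.543563   -100.27908391]
disc [ 435.88462217 -126.51718808]
bartop [ 437.08529309 -119.58238096]
[434.90146906 -62.09650783 205.4650937 ] tool dx,dy units -0.7283539074284077 2.072524174835803
```

move_arm:
  motion:
    - [0, -0.24, 0.69, 0.3, 0.05]
    - [0, -0.24, 0.69, 0.6, 0]
    - [0, -0.24, 0.69, 0.9, 0]
    - [0, 0, 0, 1, 0]
    - [0, 0, 0, 1, 0]
    - [0, 0, 0, 1, 0]
    - [0, 0, 0, 0.3, 0]
    - [0, 0, 0, 0, 0]

```text
t: 5.9
eef_pos: [434.7, -127.8, 52.7]
ee_rot: [180.0, 0.0, 18.8]
ft_force: [0.4, 0.2, 0.5]
grip_width: 85.9
finger_force: 0.0
```

```bash
python3 - <<'E'
from h import *
p=robot.camera_params('wrist'); im=robot.grab_frame('wrist'); print(robot.read_state()['eef_pos'])
cv2.imwrite('pics/w2.png',cv2.resize(im[:,:,::-1],(800,600)))
k=1/.7
for a in [(435,-128,8),(435,-128,52)]: print(fproj(p,np.array(a))*k)
E
```

```text
[ 435.23033488 -127.89614586   53.32432463]
[401.13160967 317.77467645]
[401.14042995 357.57467566]
```

View pics/w2.png

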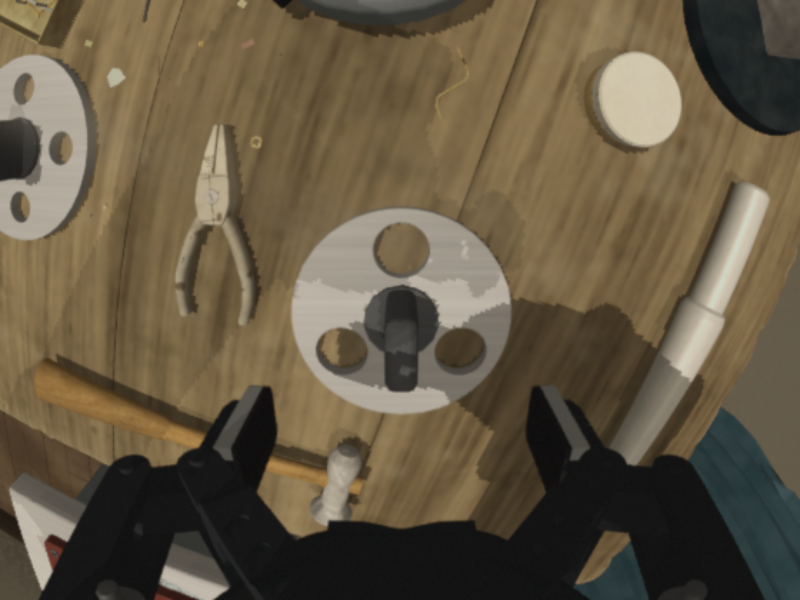

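Bar is centred at (401,340), upright in the picture, and midway between the fingers. Descend and grip.

move_arm:
  motion:
    - [0, 0, 0, 0.5, 0]
    - [0, 0, 0, 0.46, 0]
    - [130, 0, 0, 0, 0]
    - [255, 0, 0, 0, 0]
    - [255, 0, 0, 0, 0]
    - [255, 0, 0, 0, 0]
    - [255, 0, 0, 0, 0]
    - [255, 0, 0, 0, 0]
  squeeze: 70

```text
t: 6.95
eef_pos: [435.1, -127.7, 24.4]
ee_rot: [-180.0, -0.0, 18.8]
ft_force: [-1.2, 1.0, 6.0]
grip_width: 9.5
finger_force: 68.5
```

move_arm:
  motion:
    - [255, 0, 0, -0.3, 0]
    - [255, 0, 0, -0.6, 0]
    - [255, 0, 0, -0.9, 0]
    - [255, 0, 0, -0.9, 0]
    - [255, 0, 0, -0.3, 0]
    - [255, 0, 0, 0, 0]

```text
t: 7.7
eef_pos: [434.9, -127.7, 113.9]
ee_rot: [-180.0, -0.0, 18.8]
ft_force: [0.5, 0.2, -2.9]
grip_width: 9.8
finger_force: 68.5
```

```bash
python3 - <<'E'
from h import *
p=robot.camera_params('wrist'); im=robot.grab_frame('wrist'); s=robot.read_state();print(s['eef_pos'],s['ee_rot'],s['ft_force'],s['grip_width'],s['joints'])
np.savez('w3.npz',**p)
cv2.imwrite('pics/w3.png',cv2.resize(im[:,:,::-1],(800,600)))
E
```

```text
[ 434.44227661 -127.62287998  113.27581988] [-1.79981485e+02  2.23577270e-02  1.87595489e+01] [ 0.50451061 -0.02502907 -4.186993  ] 9.779679457412286 [-22.03350174  -1.06187948  32.90688241 118.3282016    0.64412623
  62.59340311 -60.66835132]
```

View pics/w3.png

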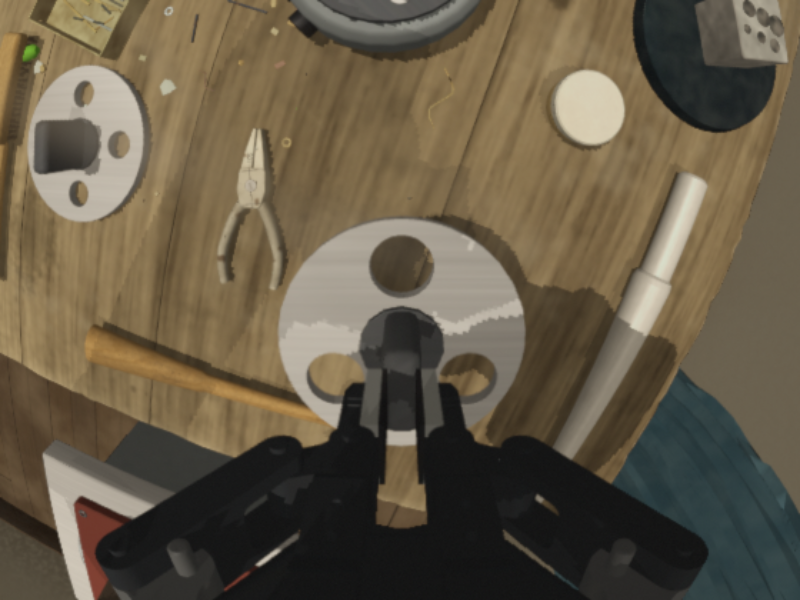

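Disc is held level, with the bar between the pads. Now turn by +72° and look at the lap from closer in.

move_arm:
  motion:
    - [255, 0, 0, 0, -0.6]
    - [255, 0, 0, 0, -0.9]
    - [255, 0, 0, 0, -0.9]
    - [255, 0, 0, 0, -0.9]
    - [255, 0, 0, 0, -0.9]
    - [255, 0, 0, 0, -0.9]
    - [255, 0, 0, 0, -0.9]
    - [255, 0, 0, 0, -0.9]

```text
t: 8.75
eef_pos: [433.9, -127.7, 112.5]
ee_rot: [-179.9, 0.0, 88.1]
ft_force: [0.2, 0.4, -3.1]
grip_width: 9.6
finger_force: 68.5
```

move_arm:
  motion:
    - [255, 0, 0.3, 0, -0.3]
    - [255, 0, 0.7, 0, 0]
    - [255, 0, 0.7, 0, 0]
    - [255, 0, 0.3, 0, 0]
    - [255, 0, 0, 0, 0]

```text
t: 9.38
eef_pos: [494.2, -127.6, 112.9]
ee_rot: [-179.9, 0.0, 90.7]
ft_force: [-0.1, -1.2, -2.7]
grip_width: 9.8
finger_force: 68.6
```

```bash
python3 - <<'E'
from h import *
p=robot.camera_params('wrist'); im=robot.grab_frame('wrist'); s=robot.read_state();print(s['eef_pos'],s['ee_rot'],s['ft_force'],s['grip_width'],s['joints'])
np.savez('w4.npz',**p); cv2.imwrite('pics/w4raw.png',im[:,:,::-1])
cv2.imwrite('pics/w4.png',cv2.resize(im[:,:,::-1],(800,600)))
for z in (0,40): print(fproj(p,np.array([620,-55,z]))/.7)
E
```

```text
[ 493.80590173 -127.62371906  113.09878549] [-1.79891568e+02  1.75829008e-02  9.07344367e+01] [-0.40364933 -0.72869169 -3.20755555] 9.692879474537886 [-22.41634853   7.30389324  34.5602696  111.25053485  -4.60071918
  62.90126588  14.76723775]
[600.6760765 173.0653003]
[628.77719109 178.75318082]
```

View pics/w4.png

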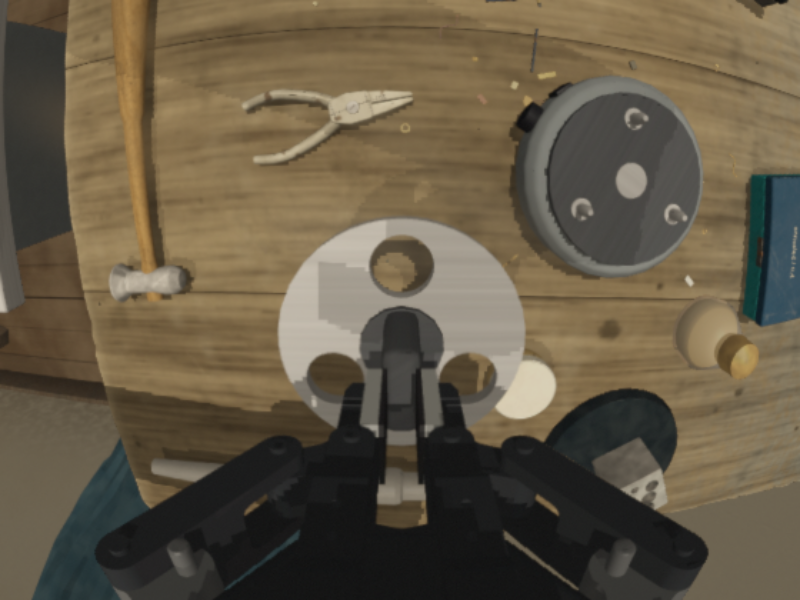

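The lap is seen whole: centre disc at (632,181), stud feet at (636,119), (581,209), (675,214), tops a few pixels to the right. The held disc's front hole is at (402,265).

```bash
python3 - <<'E'
from h import *
p=dict(np.load('w4.npz'));k=.7
f=lambda q,z: fback(p,(q[0]+.5)*k-.5,(q[1]+.5)*k-.5,z)[:2]
def rep(P,z):
    P=np.array([f(q,z) for q in P]); c=P.mean(0); d=P-c
    print(c,np.hypot(*d.T),np.degrees(np.arctan2(d[:,1],d[:,0])))
rep([(636,119),(581,209),(675,214)],40)
rep([(642,121),(587,212),(682,217)],53)
print(f((632,181),40))
# held disc: front hole, disc outline extremes
print(f((402,265.5),97), f((279,327),97),f((525,327),97),f((402,219),97))
E
```

```text
[622.676555   -55.73874881] [34.98775547 36.00900256 35.69614529] [  90.88572395 -149.46281471  -27.87131081]
[619.89557089 -56.18062811] [33.61882937 34.72909285 34.77670985] [  91.58930618 -149.55547318  -27.40797088]
[622.0705957  -55.96227752]
[494.16952232 -93.10424028] [ 440.55577206 -121.3601985 ] [ 548.48676546 -119.8855801 ] [493.91666128 -73.83969215]
```

move_arm:
  motion:
    - [255, 0.25, 0.5, 0, -0.05]
    - [255, 0.45, 0.8, 0, 0]
    - [255, 0.48, 0.85, 0, 0]
    - [255, 0.45, 0.82, 0, 0]
    - [255, 0.4, 0.75, 0, 0]
    - [255, 0.25, 0.45, 0, 0]
    - [255, 0.05, 0.1, 0, 0]
    - [255, 0, 0, 0, 0]

```text
t: 10.42
eef_pos: [620.9, -55.5, 113.7]
ee_rot: [-180.0, 0.0, 91.2]
ft_force: [-0.2, -1.1, -3.8]
grip_width: 9.7
finger_force: 68.6
```

```bash
python3 - <<'E'
from h import *
p=robot.camera_params('wrist'); im=robot.grab_frame('wrist')[:,:,::-1]; s=robot.read_state();print(s['eef_pos'],s['ee_rot'],s['ft_force'],s['grip_width'])
pt=robot.camera_params('top'); im2=robot.grab_frame('top')[:,:,::-1]
o=np.zeros((420,780,3),'uint8')
o[:,:390]=cv2.resize(im[170:310,215:345],(390,420),interpolation=2)
o[:,390:]=cv2.resize(im2[140:224,265:343],(390,420),interpolation=2)
cv2.imwrite('pics/w5.png',o)
for k in range(3):
    a=np.radians(91.2+120*k)
    for z in (40,53):
        q=fproj(p,np.array([621+35*np.cos(a),-55.6+35*np.sin(a),z])); print((q-[215,170])*3)
E
```

```text
[620.75780435 -55.65858259 113.83703998] [-1.79975211e+02  1.10774102e-02  9.12025435e+01] [-0.94719168  0.07301758 -3.4639734 ] 10.137472728758771
[197.31172057 -13.35925338]
[197.27007594  -2.66050248]
[ 84.86124545 179.19500238]
[ 79.44368718 198.64358742]
[309.73599963 179.28976822]
[315.07463996 198.74723543]
```

View pics/w5.png

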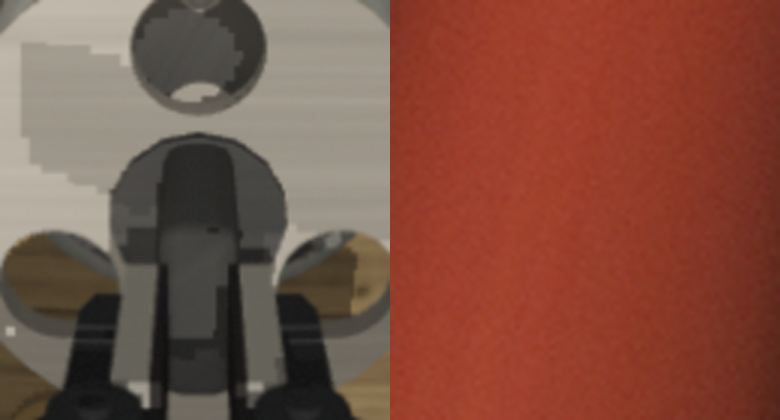

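The stud shows centred sideways in the front hole, at x≈200 against hole centre 198, as predicted. Lower gently.

move_arm:
  motion:
    - [255, 0, 0, 0.3, 0]
    - [255, 0, 0, 0.4, 0]
    - [255, 0, 0, 0.35, 0]
    - [255, 0, 0, 0.2, 0]
    - [255, 0, 0, 0.15, 0]
    - [255, 0, 0, 0.1, 0]
    - [255, 0, 0, 0, 0]

```text
t: 11.4
eef_pos: [621.4, -54.9, 68.8]
ee_rot: [-180.0, 0.0, 91.3]
ft_force: [0.2, -1.0, -2.6]
grip_width: 9.8
finger_force: 68.6
```

```bash
python3 - <<'E'
from h import *
s=robot.read_state();print(s['eef_pos'],s['ee_rot'],s['ft_force'],s['torque'])
p=robot.camera_params('wrist'); im=robot.grab_frame('wrist')[:,:,::-1]
im2=robot.grab_frame('scene')[:,:,::-1]
o=np.zeros((480,800,3),'uint8')
o[:,:400]=cv2.resize(im[160:328,210:350],(400,480),interpolation=2)
o[:,400:]=cv2.resize(im2[160:280,280:380],(400,480),interpolation=2)
cv2.imwrite('pics/w6.png',o)
E
```

```text
[621.375515   -54.90507072  68.75767585] [-1.79993009e+02  4.30898799e-03  9.12544607e+01] [ 0.16167173 -0.95876669 -2.60703211] [-0.00840611 -0.02109904  0.01709141]
```

View pics/w6.png

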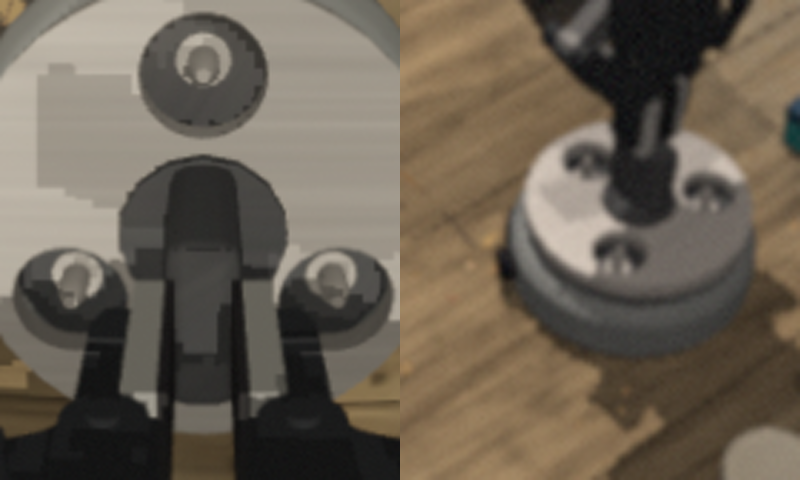

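All three studs stand in the holes, with about 4 mm left. Lower slowly to contact.

move_arm:
  motion:
    - [255, 0, 0, 0.06, 0]
    - [255, 0, 0, 0.04, 0]
    - [255, 0, 0, 0.03, 0]
    - [255, 0, 0, 0, 0]

```text
t: 12.0
eef_pos: [621.3, -54.9, 64.8]
ee_rot: [-180.0, 0.0, 91.3]
ft_force: [-0.1, 0.7, -2.3]
grip_width: 9.5
finger_force: 68.6
```

move_arm:
  motion:
    - [255, 0, 0, 0.02, 0]
    - [255, 0, 0, 0, 0]

```text
t: 12.25
eef_pos: [621.5, -54.9, 64.5]
ee_rot: [180.0, -0.0, 91.3]
ft_force: [-0.5, 0.6, -0.6]
grip_width: 9.8
finger_force: 69.0
```

move_arm:
  motion:
    - [255, 0, 0, 0.02, 0]
    - [255, 0, 0, 0, 0]
    - [255, 0, 0, 0, 0]

```text
t: 12.62
eef_pos: [621.6, -54.9, 64.5]
ee_rot: [180.0, -0.0, 91.3]
ft_force: [-2.4, 1.5, 6.0]
grip_width: 9.6
finger_force: 70.3
```

Contact: +6 N and the height no longer changes. Release gently and retreat.

move_arm:
  motion:
    - [220, 0, 0, 0, 0]
    - [190, 0, 0, 0, 0]
    - [120, 0, 0, 0, 0]
    - [60, 0, 0, 0, 0]
    - [0, 0, 0, 0, 0]
    - [0, 0, 0, 0, 0]
    - [0, 0, 0, 0, 0]

```text
t: 13.5
eef_pos: [621.4, -54.9, 63.7]
ee_rot: [-180.0, 0.0, 91.3]
ft_force: [0.2, -1.0, -1.1]
grip_width: 85.8
finger_force: 0.0
```

move_arm:
  motion:
    - [0, 0, 0, -0.2, 0]
    - [0, 0, 0, -0.5, 0]
    - [0, 0, 0, -0.8, 0]
    - [0, 0, 0, -1, 0]
    - [0, 0, 0, -1, 0]
    - [0, 0, 0, -0.5, 0]
    - [0, 0, 0, 0, 0]

```text
t: 14.38
eef_pos: [622.0, -55.0, 184.9]
ee_rot: [179.9, -0.0, 91.3]
ft_force: [0.4, 0.9, -0.8]
grip_width: 85.2
finger_force: 0.0
```

```bash
python3 - <<'E'
from h import *
s=robot.read_state();print(s['t'],s['eef_pos'],s['ft_force'],s['grip_width'])
im=robot.grab_frame('wrist')[:,:,::-1]; im2=robot.grab_frame('scene')[:,:,::-1]
o=np.zeros((420,800,3),'uint8')
o[:,:400]=cv2.resize(im[105:315,180:380],(400,420),interpolation=2)
o[:,400:]=cv2.resize(im2[160:265,290:390],(400,420),interpolation=2)
cv2.imwrite('pics/w7.png',o)
E
```

```text
14.375 [621.97690234 -54.954673   184.91029758] [ 0.35875958  0.89798134 -0.80618409] 85.24411826214019
```

View pics/w7.png

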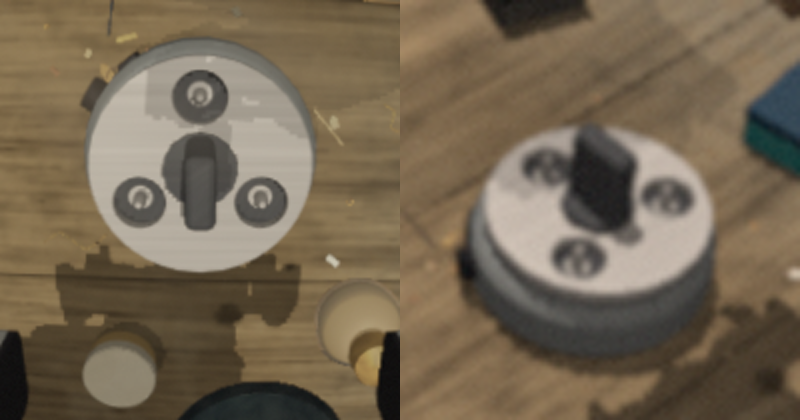

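The disc lies flat and all three studs are centred in their holes, at (200,95), (140,200) and (262,200). The gripper is clear.

```bash
python3 -c "
from station import robot
print(robot.job_done())"
```

```text
the job is handed in; nothing more can be done
None
```

The three-hole disc lies flat on the bench lap's drive plate with all three studs in its holes; I let go, left the four-hole disc untouched, and handed the job in at about 14.5 s.

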